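# Tamp the power bricks level in their tote

### The arm

A 6-joint arm with a two-finger parallel gripper is mounted at the origin on a cart in front of the work surface, level with it; the furniture and walls round the work are solid. World frame = base frame: x ahead of the robot, y to its left, z up, the work surface at z = 0. Lengths are in m, angles in rad, forces in N, time in s.
With the tool pointing down it reaches from about 0.35 to 0.775 m from the base axis. Payload 7.3 kg.
Tool frame: the origin (TCP) lies on the centre line of the jaws, within the pads' length; the fingertips stand 8 mm ahead of it and the grasp point (between the pads) lies 11 mm behind it; z points along the fingers, y is the line along which they close (so a half turn about z gives the same grasp; the last joint's range is limited). The gripper opens to 92 mm and grips with 3 to 60 N. Pads are 19 mm wide; open, the fingers measure 130 mm over their backs; the gripper's body (75 mm by 190 mm) begins 47 mm behind the grasp point.
Start: joints at [1.053, 0.342, 1.524, -0, 1.275, -0.146], TCP at [0.191, 0.489, 0.203] pointing down, gripper open.
Joint ranges: [-2.53, 2.53], [-0.77, 2.02], [0.04, 2.7], [-1, 4.14], [0.28, 2.66], [-3.11, 3.11]. Speed limits (rad/s): [2.57, 2.57, 3.14, 3.14, 3.14, 3.14].

### API

Orientations are given as [roll, pitch, yaw] about the fixed x, y, z axes, in that order (R = Rz(yaw) Ry(pitch) Rx(roll)).
In Python, from cell import bot, viewer gives the robot as it stands.
- The arm moves only by the tool carry_out, never from a script. Its argument "moves" is a list of rows, each a list of 7 numbers: the gripper command: -1 is shut, 1 is fully open, values between are in proportion, then the shift along the tool's x, y, z in mm, then the turn, a rotation vector about the tool's x, y, z in degrees. In form: [[fingers, dx, dy, dz, ax, ay, az], ...]. A call has 1 to 10 rows; each row shifts and turns the commanded pose from where the row before left it, along the tool's axes as they then stand; what a row does not reach is not made up. A row lasts 1/8 s, in which the tool goes at most 62.5 mm and 10.7 degrees, less where a joint would pass 70% of its speed; a pose out of reach is approached as far as the arm can. A call with a gripper value outside its range is refused whole. The fingers move at their own pace and stop on an object; the grip force is fixed at half the most. Time passes only in rows, so rows that do not move let the fingers close. It gives the time, the measured TCP pose, the force, the opening and the grip force at its end, in the units of the state.
- bot.sense(): the state, without advancing time (a new reading comes with each control period).
- viewer.camera(name): name is "scene" or "top" or "wrist"; returns a dict with "pixels" (400x640x3 uint8, red, green, blue), "fx", "fy", "cx", "cy" (pixels), "rvec" (rotation vector, rad) and "tvec" (3), from world to camera coordinates, as OpenCV has them; the wrist camera has in their place "T_tool_cam" (4x4, takes a point from camera to tool coordinates, whose origin is the TCP and whose axes are the flange's). Camera axes: x right, y down, z forward; pixel columns grow to the right and rows downward; lengths in m; the calibration is good to about 2 mm. A picture is of the moment at which its call begins: read the wrist's pose just before it. There is no depth.
- bot.sign_off(): hands the job in; it is judged then, once.
The state is a dict: "time": time; "joint_pos": joint angles; "qvel": joint speeds; "joint_torque": joint torques, N m; "tcp_pos": TCP position; "tool_rot": TCP orientation; "force": force on the tool from outside, world axes, zero at the start; "wrist_torque": the same for the moment, N m; "finger_gap": opening from 0.0 (shut) to 1.0 (fully open); "grip_force": force on a finger pad.
Only numpy, scipy, OpenCV 4.12 (cv2) and the standard library are available. Lean on these libraries where they do the work, as an engineer would, in place of code of your own. Each camera call takes 0.05 s, during which the arm holds its last target. There are 200 camera calls.

### The job

In each of the tote's two compartments a power brick has ridden up and stands wedged proud between its two neighbours: take the hand tamper and press it down with the tamper's flat foot until all the bricks lie level on the tote's floor. Lean on each proud brick firmly, still holding a push of about 20 N for a moment once it is down, but never more than 50 N, then go on to the next; keep fingers off the bricks and leave the things round about alone. Finally stand the tamper upright on the bench again, clear of the tote.

Things in the scene. Friction and masses are not known exactly. Their poses are not given: they have to be found in the camera images.
- tote: grey plastic tote, fixed, outer 146 (x) x 164 (y) mm plus a 6 mm rim, 46 mm high, walls and floor 4 mm; origin: centre of its underside. A divider at y = 0 makes two compartments of 138 (x) x 76 (y) mm, centred at y = +40 and -40 mm; three bricks belong in each, side by side along x with 6 mm to spare. Friction about 0.23
- proud_1: black power brick 44 (x) x 70 (y) x 36 (z) mm, two long edges bevelled 12 mm at 45 degrees; origin: centre of its lower face; 0.15 to 0.22 kg, lies upside down (bevels below, flat top 44 mm wide) in the +y compartment, lower face 18 mm above the tote floor, wedged on its neighbours' bevels; pressed down it spreads them (push unknown, 2 to 15 N), then drops to the floor (if still high or cocked, press again, harder); level when its origin is 4 mm above the tote's
- proud_2: black power brick 44 (x) x 70 (y) x 36 (z) mm, two long edges bevelled 12 mm at 45 degrees; origin: centre of its lower face; 0.15 to 0.22 kg, lies upside down (bevels below, flat top 44 mm wide) in the -y compartment, wedged like proud_1 but with its lower face 21 mm above the tote floor
- low_1a: black power brick 44 (x) x 70 (y) x 36 (z) mm, two long edges bevelled 12 mm at 45 degrees; origin: centre of its lower face; 0.6 kg, bevels above (flat top 20 mm wide), lies on the tote's floor in the +y compartment on the -x side of the proud brick (tote axes), slides aside when that is pressed down
- low_1b: black power brick 44 (x) x 70 (y) x 36 (z) mm, two long edges bevelled 12 mm at 45 degrees; origin: centre of its lower face; 0.6 kg, bevels above (flat top 20 mm wide), lies on the tote's floor in the +y compartment on the +x side of the proud brick (tote axes), slides aside when that is pressed down
- low_2a: black power brick 44 (x) x 70 (y) x 36 (z) mm, two long edges bevelled 12 mm at 45 degrees; origin: centre of its lower face; 0.6 kg, bevels above (flat top 20 mm wide), lies on the tote's floor in the -y compartment on the -x side of the proud brick (tote axes), slides aside when that is pressed down
- low_2b: black power brick 44 (x) x 70 (y) x 36 (z) mm, two long edges bevelled 12 mm at 45 degrees; origin: centre of its lower face; 0.6 kg, bevels above (flat top 20 mm wide), lies on the tote's floor in the -y compartment on the +x side of the proud brick (tote axes), slides aside when that is pressed down
- tamper: the hand tamper; origin at the centre of the underside of its foot, z up along the grip. Otherwise as tamper_mid
- tamper_mid (a point): hand tamper standing upright, 125 mm high, 0.35 kg: flat square aluminium foot 50 x 50 x 12 mm, steel neck up to 35 mm, wooden grip from 35 to 125 mm above the underside, grip 36 mm along its x and 26 mm along its y (pinch it across y). The point is on its axis, half-way up, 62.5 mm above the foot's underside
- terminal_4: white card terminal 146 x 75 x 28 mm lying to the right beyond the tall upright post that stands at the right edge of the belt; leave alone; origin at its underside's centre
- label_roll: white roll of labels, 50 mm wide, 30 mm high, to the left; leave alone; origin at its underside's centre
- tape_yellow: roll of yellow tape, 64 mm wide, 19 mm high, to the left; leave alone; origin at its underside's centre
Things that resemble listed ones, but are neither listed nor needed, are in the scene too. What is shaped like the low_2a but pink or turquoise is not meant.

How it is judged:
On the way, in this order (a step that is already met when the one before it is completed fails the run):
1. the tamper is lifted off the bench (height (world z) of tamper_mid above 0.1 m), for 0.1 s.
2. a formerly proud brick lies level and the tamper still presses on it with over 12 N ((((z of proud_1 in the frame of tote below 0.0065 m and angle between proud_1's own z axis and vertical below 0.08 rad) and contact force between tamper and proud_1 above 12 N) or ((z of proud_2 in the frame of tote below 0.0065 m and angle between proud_2's own z axis and vertical below 0.08 rad) and contact force between tamper and proud_2 above 12 N))), for 0.2 s.
3. the tamper is lifted off that brick (contact force between tamper and proud_1 below 0.5 N and contact force between tamper and proud_2 below 0.5 N), for 0.1 s.
4. both formerly proud bricks lie level and the tamper presses on the second with over 12 N (z of each of proud_1, proud_2 in the frame of tote below 0.0065 m and angle between each of proud_1, proud_2's own z axis and vertical below 0.08 rad and (contact force between tamper and proud_1 above 12 N or contact force between tamper and proud_2 above 12 N)), for 0.2 s.
At the end, for the whole second after the job is handed in: all six bricks lie on the tote's floor within 2.5 mm and level within 0.08 rad, at rest; the tamper stands released and upright (within 0.1 rad) on the work surface, clear of the tote (z of each of low_1a, proud_1, low_1b, low_2a, proud_2, low_2b in the frame of tote below 0.0065 m and angle between each of low_1a, proud_1, low_1b, low_2a, proud_2, low_2b's own z axis and vertical below 0.08 rad and angle between tamper_mid's own z axis and vertical below 0.1 rad and height (world z) of tamper_mid between 0.055 and 0.07 m and linear speed of each of tamper, low_1a, proud_1, low_1b, low_2a, proud_2, low_2b below 0.02 m/s); the robot touches nothing.
It fails at once if the tamper pressed a brick with more than 50 N (contact force between tamper and low_1a above 50 N or contact force between tamper and proud_1 above 50 N or contact force between tamper and low_1b above 50 N or contact force between tamper and low_2a above 50 N or contact force between tamper and proud_2 above 50 N or contact force between tamper and low_2b above 50 N).
It fails at once if the fingers or arm touched a brick (contact force between any of the fingers, the arm and low_1a above 1 N or contact force between any of the fingers, the arm and proud_1 above 1 N or contact force between any of the fingers, the arm and low_1b above 1 N or contact force between any of the fingers, the arm and low_2a above 1 N or contact force between any of the fingers, the arm and proud_2 above 1 N or contact force between any of the fingers, the arm and low_2b above 1 N).
It fails at once if a thing lying round about was moved more than 15 mm (distance of any of terminal_4, label_roll, tape_yellow from where it was at the start of the episode above 0.015 m).
It also fails if it takes over 69 s, if anything falls off the work surface, if the arm or the gripper's body presses on something with over 40 N, if the wrist force passes 120 N, or if a joint passes its speed limit or range.

## Working session

There is one attempt and no reset: what is moved stays moved. The work goes in short steps, Python scripts to look and compute and a tool call to move; the robot and the scene stay as the last step left them, time stands still between calls to the robot, and variables do not carry over. Pictures are saved under pics/ and viewed, at most 10 in all, crops included, and the job is handed in when it is done.

Besides the shell and the picture viewer there is one more tool, called by a JSON object that holds its "api" and its "payload". carry_out: Moves the arm, as the interface text tells. Its arguments: {"type":"object","properties":{"moves":{"type":"array"}},"required":["moves"]}

```bash
ls; mkdir -p pics; cat > h.py <<'E'
import numpy as np,cv2
from cell import bot,viewer
def save(n,f):
    c=viewer.camera(n); cv2.imwrite(f,c["pixels"][:,:,::-1]); return c
def ray(c,u,v,z):
    R=cv2.Rodrigues(np.array(c["rvec"],float))[0];t=np.array(c["tvec"],float).ravel()
    o=-R.T@t; d=R.T@np.array([(u-c["cx"])/c["fx"],(v-c["cy"])/c["fy"],1.])
    return o+d*(z-o[2])/d[2]
def proj(c,p):
    K=np.array([[c["fx"],0,c["cx"]],[0,c["fy"],c["cy"]],[0,0,1.]])
    return cv2.projectPoints(np.array(p,float).reshape(-1,1,3),np.array(c["rvec"],float),np.array(c["tvec"],float),K,None)[0].reshape(-1,2)
E
python3 - <<'E'
from h import *
import pickle
for n in("scene","top"):
    c=save(n,f"pics/{n}.png"); pickle.dump(c,open(n+".pkl","wb")); print(n,-cv2.Rodrigues(np.array(c["rvec"],float))[0].T@np.array(c["tvec"]),c["fx"])
print(bot.sense())
E
```

```text
pics
scene [0.82191182 1.29284157 0.788646  ] 450.5783666950013
top [0.36931381 0.0052706  1.1609036 ] 377.8601645555753
{'time': 0.1, 'joint_pos': array([ 1.05304888e+00,  3.42642326e-01,  1.52492540e+00, -6.55087714e-05,
        1.27541891e+00, -1.45994322e-01]), 'qvel': array([ 4.01545631e-04, -1.86652833e-03, -3.00749234e-03, -1.69475265e-04,
       -1.26378151e-03, -2.48106208e-05]), 'joint_torque': array([ 1.68895349e-03, -4.32004917e+01, -2.44696462e+01,  7.20232632e-02,
        5.25958801e-02, -4.47040054e-05]), 'tcp_pos': array([0.19049868, 0.48878156, 0.20201869]), 'tool_rot': array([-3.14020439e+00, -1.40812855e-04,  2.76985854e+00]), 'force': array([-0.27202335,  0.61263865, -0.95605115]), 'wrist_torque': array([ 0.03151563, -0.02441596,  0.02881836]), 'grip_force': 0.0, 'finger_gap': 1.0021205098357364}
```

View pics/top.png

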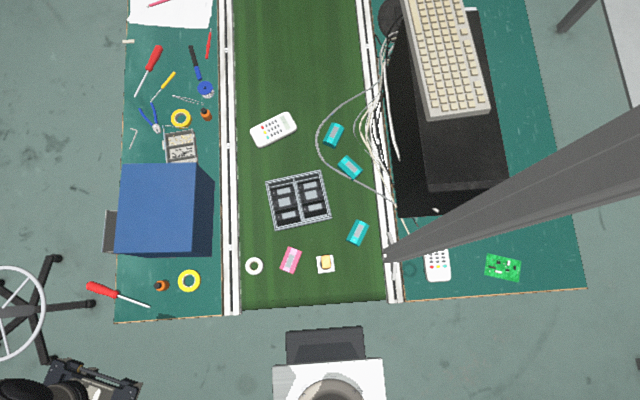

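View pics/scene.png

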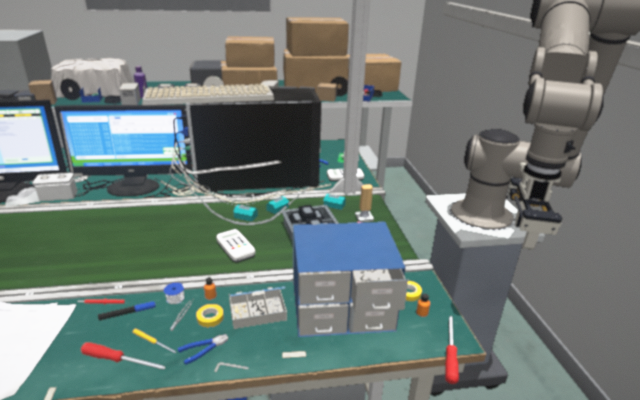

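The top view shows the tote at (298,200) and a candidate tamper at (325,264), with light wood over a pale square foot. The pink block (290,260) and the turquoise blocks (333,134), (349,167), (357,233) are decoys. The white ring (254,266) is the label roll. The scene view shows the wooden grip at (366,200). I'll check the tamper and tote in one close crop.

```bash
python3 - <<'E'
from h import *
im=cv2.imread("pics/top.png")[160:285,240:375]
cv2.imwrite("pics/crop.png",cv2.resize(im,None,fx=4.8,fy=4.8,interpolation=cv2.INTER_CUBIC))
im=cv2.imread("pics/scene.png")[175:255,260:400]
cv2.imwrite("pics/crop2.png",cv2.resize(im,None,fx=5.5,fy=5.5,interpolation=cv2.INTER_CUBIC))
E
```

```text
(no output)
```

View pics/crop.png

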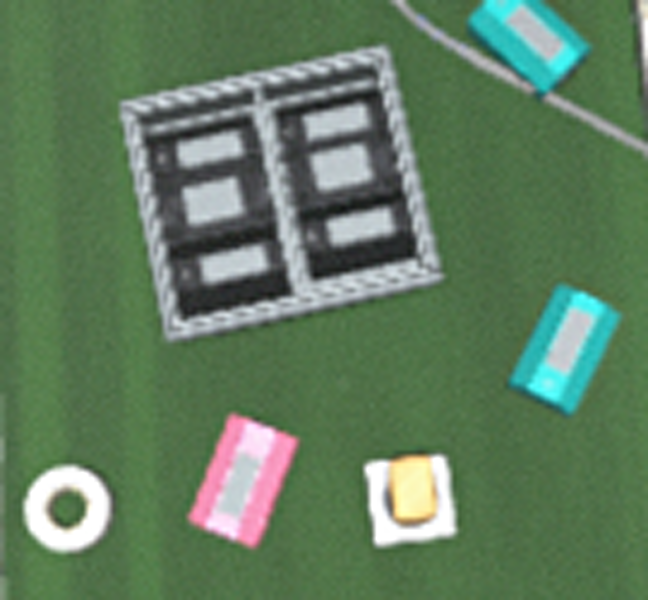

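The crop confirms the tamper: wooden grip at crop (412,489) over a square white foot, long side of the grip along the image vertical. Each compartment of the tote has a proud brick as its middle one, at crop (213,200) and (341,168). Now computing the poses.

```bash
python3 - <<'E'
from h import *
import pickle
c=pickle.load(open("top.pkl","rb"))
f=lambda U,V,z: ray(c,(U+.5)/4.8-.5+240,(V+.5)/4.8-.5+160,z)
def show(n,pts,z):
    P=np.array([f(*p,z)[:2] for p in pts]); m=P.mean(0)
    e=[P[(i+1)%len(P)]-P[i] for i in range(len(P))]
    print(n,m.round(4),[ (round(np.hypot(*x)*1e3),round(np.degrees(np.arctan2(x[1],x[0])),1)) for x in e])
show("tote",[(122,103),(387,47),(441,278),(172,338)],.046)
show("foot",[(366,462),(446,455),(456,536),(375,545)],.012)
show("grip",[(391,457),(432,455),(437,519),(393,521)],.125)
show("pL",[(183,185),(238,178),(243,215),(188,224)],.06)
show("pR",[(311,152),(366,145),(373,182),(317,192)],.06)
show("label",[(67,508)]*4,.03);show("pink",[(245,480)]*4,.036)
show("turq",[(565,348)]*4,.036)
E
```

```text
tote [0.6248 0.0515] [(173, np.float64(-81.7)), (154, np.float64(-171.5)), (171, np.float64(98.6)), (155, np.float64(9.2))]
foot [ 0.4285 -0.0165] [(50, np.float64(-89.1)), (50, np.float64(-177.4)), (51, np.float64(92.2)), (52, np.float64(2.2))]
grip [ 0.429  -0.0163] [(23, np.float64(-91.3)), (36, np.float64(-179.9)), (25, np.float64(88.5)), (36, np.float64(-2.4))]
pL [0.6178 0.0932] [(34, np.float64(-86.6)), (24, np.float64(-175.6)), (34, np.float64(95.4)), (25, np.float64(4.4))]
pR [0.6329 0.012 ] [(35, np.float64(-86.6)), (24, np.float64(-173.6)), (35, np.float64(96.3)), (26, np.float64(4.7))]
label [0.4373 0.1953] [(0, np.float64(0.0)), (0, np.float64(0.0)), (0, np.float64(0.0)), (0, np.float64(0.0))]
pink [0.4462 0.0846] [(0, np.float64(0.0)), (0, np.float64(0.0)), (0, np.float64(0.0)), (0, np.float64(0.0))]
turq [ 0.5134 -0.119 ] [(0, np.float64(0.0)), (0, np.float64(0.0)), (0, np.float64(0.0)), (0, np.float64(0.0))]
```

View pics/crop2.png

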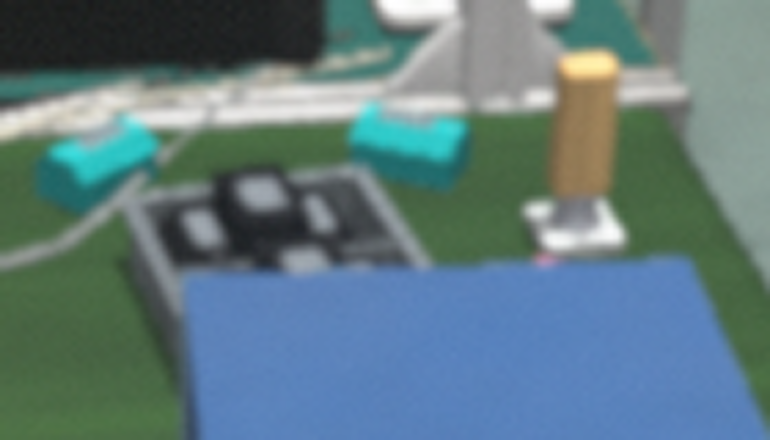

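The scene crop confirms the tamper standing upright and the bricks standing proud. Now checking the blue cabinet's extent for the transit, then planning the moves.

```bash
cat >> h.py <<'E'
from scipy.spatial.transform import Rotation as Ro
def plan(p,yaw,s=None):
    s=s or bot.sense(); R=Ro.from_euler('xyz',s["tool_rot"]).as_matrix()
    d=R.T@(np.array(p)-s["tcp_pos"])*1e3
    G=Ro.from_euler('xyz',[np.pi,0,np.radians(yaw)]).as_matrix()
    print("shift mm",d.round(1),"turn deg",np.degrees(Ro.from_matrix(R.T@G).as_rotvec()).round(2))
E
python3 - <<'E'
from h import *
import pickle
c=pickle.load(open("top.pkl","rb"));s=pickle.load(open("scene.pkl","rb"))
print("tcp px",proj(c,[.19,.489,.203]),proj(s,[.19,.489,.203]))
b=ray(s,299,331,0);b2=ray(s,395,327,0);print("cab base",b,b2)
for h in(.1,.15,.2,.25,.3):print(h,proj(s,[b+[0,0,h],b2+[0,0,h]]).round(0).tolist(),[ray(c,u,v,h)[:2].round(2).tolist() for u,v in((120,165),(195,165),(191,252),(115,252))])
plan([.429,-.0165,.30],182)
E
```

```text
tcp px [[120.20792136 376.81900675]] [[520.72091671 245.2685138 ]]
cab base [0.71950386 0.49250096 0.        ] [0.48445639 0.50996596 0.        ]
0.1 [[299.0, 299.0], [400.0, 295.0]] [[0.75, 0.57], [0.74, 0.35], [0.48, 0.36], [0.5, 0.57]]
0.15 [[299.0, 282.0], [402.0, 278.0]] [[0.73, 0.54], [0.72, 0.33], [0.48, 0.34], [0.49, 0.54]]
0.2 [[300.0, 263.0], [405.0, 260.0]] [[0.72, 0.51], [0.7, 0.31], [0.47, 0.32], [0.49, 0.52]]
0.25 [[300.0, 244.0], [407.0, 242.0]] [[0.7, 0.49], [0.68, 0.3], [0.47, 0.31], [0.48, 0.49]]
0.3 [[300.0, 224.0], [410.0, 222.0]] [[0.68, 0.46], [0.67, 0.28], [0.46, 0.29], [0.47, 0.46]]
shift mm [-405.7 -384.3  -97.5] turn deg [-8.00e-02 -2.00e-02 -2.33e+01]
```

{"api": "carry_out", "payload": {"moves": [[1, -40.5, -38.4, -9.7, 0, 0, 0], [1, -40.5, -38.4, -9.7, 0, 0, 0], [1, -40.5, -38.4, -9.7, 0, 0, 0], [1, -40.5, -38.4, -9.7, 0, 0, 0], [1, -40.5, -38.4, -9.7, 0, 0, 0], [1, -40.5, -38.4, -9.7, 0, 0, 0], [1, -40.5, -38.4, -9.7, 0, 0, 0], [1, -40.5, -38.4, -9.7, 0, 0, 0], [1, -40.5, -38.4, -9.7, 0, 0, 0], [1, -40.5, -38.4, -9.7, 0, 0, 0]]}}

```text
time: 1.35
tcp_pos: [0.4289, -0.0175, 0.2998]
tool_rot: [3.141, -0.0, 2.769]
force: [1.9, -0.2, -0.4]
finger_gap: 1.0
grip_force: 0.0
```

{"api": "carry_out", "payload": {"moves": [[1, 0, 0, 0, 0, 0, -8], [1, 0, 0, 0, 0, 0, -8], [1, 0, 0, 0, 0, 0, -7.3], [1, 0, 0, 0, 0, 0, 0], [1, 0, 0, 0, 0, 0, 0]]}}

```text
time: 1.98
tcp_pos: [0.4284, -0.0157, 0.2995]
tool_rot: [3.141, -0.0, -3.109]
force: [0.1, -0.1, -0.8]
finger_gap: 0.998
grip_force: 0.0
```

```bash
python3 - <<'E'
from h import *
import pickle
s=bot.sense();print(s["tcp_pos"],s["tool_rot"],s["force"],s["joint_pos"].round(2),s["time"])
plan([.429,-.0165,.2],182)
c=save("wrist","pics/w1.png");c["s"]=s;pickle.dump(c,open("w1.pkl","wb"));print(c["T_tool_cam"])
E
```

```text
[ 0.4284359  -0.01566739  0.2994721 ] [ 3.14138984e+00 -2.95685892e-04 -3.10910371e+00] [ 0.1221934  -0.05262692 -0.75560365] [-0.22  0.1   1.58  0.    1.47 -1.82] 1.975
shift mm [-0.6 -0.9 99.5] turn deg [ 0.01 -0.02 -0.14]
[[ 1.31822247e-04 -9.67105813e-01 -2.54374387e-01  6.81533509e-02]
 [ 9.99999743e-01  3.06671063e-04 -6.47711261e-04  1.39728432e-05]
 [ 7.04414590e-04 -2.54374236e-01  9.67105605e-01 -1.81760206e-01]
 [ 0.00000000e+00  0.00000000e+00  0.00000000e+00  1.00000000e+00]]
```

View pics/w1.png

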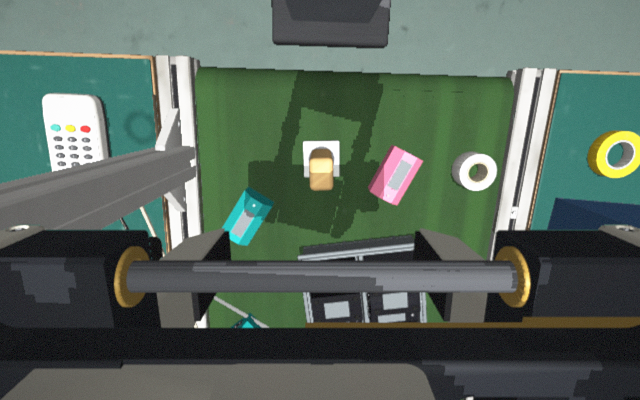

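The wrist view shows the tamper foot at about (322,159), grip top at (321,158), aligned with the jaws. A quick check of position from these pixels.

```bash
python3 - <<'E'
from h import *
import pickle
c=pickle.load(open("w1.pkl","rb"));s=c["s"]
im=c["pixels"].astype(int)
T=np.eye(4);T[:3,:3]=Ro.from_euler('xyz',s["tool_rot"]).as_matrix();T[:3,3]=s["tcp_pos"];T=T@c["T_tool_cam"]
def pt(u,v,z):
    d=T[:3,:3]@[(u-c["cx"])/c["fx"],(v-c["cy"])/c["fy"],1];return (T[:3,3]+d*(z-T[2,3])/d[2])[:2]
sub=im[130:200,290:352]
w=(sub.min(2)>150); ys,xs=np.nonzero(w); 
print("white",xs.min()+290,xs.max()+290,ys.min()+130,ys.max()+130)
for v in(142,145,150,155,165,175):
    x=np.nonzero(w[v-130])[0]+290; print(v,x.min() if len(x) else None,x.max() if len(x) else None, pt(x.min()-.5,v,.012).round(4),pt(x.max()+.5,v,.012).round(4))
print("backedge",pt(322,ys.min()+129.5,.012))
o=(sub[:,:,0]-sub[:,:,2]>50)&(sub[:,:,0]>120); ys,xs=np.nonzero(o);print("orange",xs.min()+290,xs.max()+290,ys.min()+130,ys.max()+130)
for v in(150,155,160):
    x=np.nonzero(o[v-130])[0]+290; print(v,pt(x.min()-.5,v,.125).round(4),pt(x.max()+.5,v,.125).round(4))
E
```

```text
white 303 339 141 176
142 303 339 [ 0.4065 -0.0429] [0.4049 0.0078]
145 303 339 [ 0.4106 -0.0429] [0.4089 0.0079]
150 303 339 [ 0.4174 -0.0427] [0.4158 0.0083]
155 303 339 [ 0.4244 -0.0426] [0.4227 0.0086]
165 304 338 [ 0.4383 -0.041 ] [0.4367 0.0078]
175 304 338 [ 0.4524 -0.0407] [0.4508 0.0085]
backedge [ 0.40359981 -0.01627996]
orange 309 332 150 190
150 [ 0.4031 -0.0169] [ 0.4028 -0.0106]
155 [ 0.4084 -0.0199] [ 0.408  -0.0083]
160 [ 0.414  -0.0292] [ 0.4132 -0.0049]
```

{"api": "carry_out", "payload": {"moves": [[1, -0.3, -1, 50, 0, 0, 0], [1, 0, 0, 50, 0, 0, 0], [1, 0, 0, 50, 0, 0, 0], [1, 0, 0, 40, 0, 0, 0], [1, 0, 0, 25, 0, 0, 0], [1, 0, 0, 0, 0, 0, 0], [-1, 0, 0, 0, 0, 0, 0], [-1, 0, 0, 0, 0, 0, 0], [-1, 0, 0, 0, 0, 0, 0], [-1, 0, 0, 0, 0, 0, 0]]}}

```text
time: 3.28
tcp_pos: [0.4291, -0.0168, 0.085]
tool_rot: [-3.141, 0.001, -3.107]
force: [0.3, 0.1, 0.8]
finger_gap: 0.614
grip_force: 0.0
```

{"api": "carry_out", "payload": {"moves": [[-1, 0, 0, 0, 0, 0, 0], [-1, 0, 0, 0, 0, 0, 0], [-1, 0, 0, 0, 0, 0, 0], [-1, 0, 0, 0, 0, 0, 0]]}}

```text
time: 3.78
tcp_pos: [0.4289, -0.0167, 0.0846]
tool_rot: [3.141, 0.0, -3.107]
force: [-0.4, 0.3, -1.3]
finger_gap: 0.282
grip_force: 29.9
```

{"api": "carry_out", "payload": {"moves": [[-1, 0, 0, -15, 0, 0, 0], [-1, 0, 0, -35, 0, 0, 0], [-1, 0, 0, -35, 0, 0, 0], [-1, 0, 0, -35, 0, 0, 0], [-1, 0, 0, 0, 0, 0, -3.5], [-1, 0, 0, 0, 0, 0, -3.5], [-1, 0, 0, 0, 0, 0, 0]]}}

```text
time: 4.65
tcp_pos: [0.4284, -0.0166, 0.2041]
tool_rot: [3.141, -0.001, -2.985]
force: [-0.1, 0.5, -2.8]
finger_gap: 0.28
grip_force: 29.9
```

```bash
python3 - <<'E'
from h import *
s=bot.sense();print(s["tcp_pos"],s["tool_rot"],s["force"],s["time"])
plan([.6183,.0915,.165],189)
plan([.632,.012,.165],189)
E
```

```text
[ 0.42837956 -0.01661055  0.20412931] [ 3.14101950e+00 -1.22083001e-03 -2.98508835e+00] [-0.14193788  0.51196    -2.78608856] 4.65
shift mm [-204.5   77.2   38.9] turn deg [ 0.03 -0.07 -0.03]
shift mm [-205.6   -3.5   38.9] turn deg [ 0.03 -0.07 -0.03]
```

{"api": "carry_out", "payload": {"moves": [[-1, -30, 11, 0, 0, 0, 0], [-1, -45, 17, 0, 0, 0, 0], [-1, -45, 17, 0, 0, 0, 0], [-1, -45, 17, 0, 0, 0, 0], [-1, -28, 10, 0, 0, 0, 0], [-1, -11.5, 5.2, 0, 0, 0, 0], [-1, 0, 0, 20, 0, 0, 0], [-1, 0, 0, 13, 0, 0, 0], [-1, 0, 0, 0, 0, 0, 0], [-1, 0, 0, 0, 0, 0, 0]]}}

```text
time: 5.9
tcp_pos: [0.619, 0.0913, 0.1724]
tool_rot: [-3.141, 0.001, -2.985]
force: [0.6, -0.1, -3.4]
finger_gap: 0.285
grip_force: 30.0
```

```bash
python3 - <<'E'
from h import *
s=bot.sense();print(s["tcp_pos"],s["tool_rot"],s["force"],s["time"])
plan([.6183,.0915,.165],189)
im=save("top","pics/top2.png")["pixels"][150:260,240:375,::-1]
a=cv2.resize(im,None,fx=4,fy=4,interpolation=cv2.INTER_CUBIC)
cv2.imwrite("pics/top2c.png",a)
E
```

```text
[0.61895045 0.09125464 0.17239954] [-3.14146903e+00  1.02146137e-03 -2.98501949e+00] [ 0.63784553 -0.1063825  -3.42904443] 5.9
shift mm [0.6 0.3 7.4] turn deg [-0.01  0.06 -0.03]
```

View pics/top2c.png

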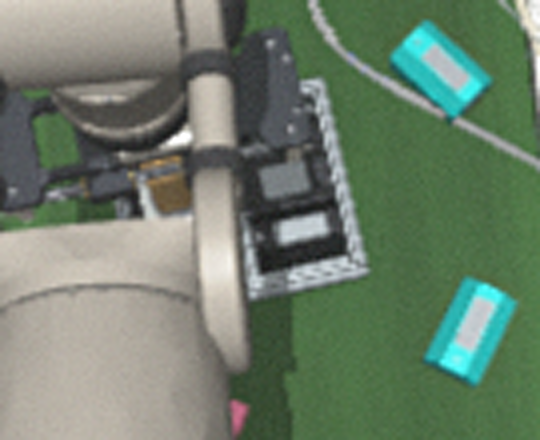

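The arm hides that compartment in the top view, but the tamper is where it was commanded. I'll press by force from here, with a free-hanging baseline of -3.4 N.

{"api": "carry_out", "payload": {"moves": [[-1, 0.6, 0.3, 13, 0, 0, 0], [-1, 0, 0, 10, 0, 0, 0], [-1, 0, 0, 2, 0, 0, 0], [-1, 0, 0, 0, 0, 0, 0]]}}

```text
time: 6.45
tcp_pos: [0.6181, 0.0917, 0.1464]
tool_rot: [3.141, -0.0, -2.985]
force: [0.2, -0.5, -3.3]
finger_gap: 0.283
grip_force: 30.0
```

{"api": "carry_out", "payload": {"moves": [[-1, 0, 0, 1, 0, 0, 0], [-1, 0, 0, 1, 0, 0, 0], [-1, 0, 0, 1, 0, 0, 0]]}}

```text
time: 6.82
tcp_pos: [0.6182, 0.0917, 0.1437]
tool_rot: [3.142, 0.0, -2.985]
force: [-0.8, 0.5, -3.6]
finger_gap: 0.277
grip_force: 30.0
```

{"api": "carry_out", "payload": {"moves": [[-1, 0, 0, 1, 0, 0, 0], [-1, 0, 0, 0, 0, 0, 0]]}}

```text
time: 7.08
tcp_pos: [0.6182, 0.0917, 0.1427]
tool_rot: [3.141, 0.0, -2.985]
force: [-0.8, 0.3, -2.6]
finger_gap: 0.284
grip_force: 30.0
```

{"api": "carry_out", "payload": {"moves": [[-1, 0, 0, 0.5, 0, 0, 0], [-1, 0, 0, 0.5, 0, 0, 0], [-1, 0, 0, 0, 0, 0, 0]]}}

```text
time: 7.45
tcp_pos: [0.6185, 0.0917, 0.1423]
tool_rot: [-3.141, 0.001, -2.985]
force: [-0.4, -0.1, 2.7]
finger_gap: 0.281
grip_force: 30.0
```

{"api": "carry_out", "payload": {"moves": [[-1, 0, 0, 0.5, 0, 0, 0], [-1, 0, 0, 0.5, 0, 0, 0], [-1, 0, 0, 0, 0, 0, 0]]}}

```text
time: 7.82
tcp_pos: [0.6183, 0.0917, 0.1407]
tool_rot: [-3.142, 0.001, -2.985]
force: [0.8, -0.6, 2.3]
finger_gap: 0.279
grip_force: 30.0
```

{"api": "carry_out", "payload": {"moves": [[-1, 0, 0, 0.5, 0, 0, 0], [-1, 0, 0, 0.5, 0, 0, 0], [-1, 0, 0, 0, 0, 0, 0]]}}

```text
time: 8.2
tcp_pos: [0.618, 0.0917, 0.1395]
tool_rot: [3.142, -0.0, -2.985]
force: [-0.9, 0.2, 1.9]
finger_gap: 0.284
grip_force: 30.0
```

{"api": "carry_out", "payload": {"moves": [[-1, 0, 0, 1, 0, 0, 0], [-1, 0, 0, 1, 0, 0, 0], [-1, 0, 0, 1, 0, 0, 0], [-1, 0, 0, 1, 0, 0, 0]]}}

```text
time: 8.7
tcp_pos: [0.6174, 0.0917, 0.1345]
tool_rot: [3.141, -0.002, -2.985]
force: [0.4, 0.6, -3.6]
finger_gap: 0.279
grip_force: 30.0
```

{"api": "carry_out", "payload": {"moves": [[-1, 0, 0, 1, 0, 0, 0], [-1, 0, 0, 1, 0, 0, 0], [-1, 0, 0, 1, 0, 0, 0], [-1, 0, 0, 1, 0, 0, 0]]}}

```text
time: 9.2
tcp_pos: [0.6181, 0.0917, 0.1315]
tool_rot: [3.142, -0.0, -2.985]
force: [1.1, -0.4, -2.8]
finger_gap: 0.284
grip_force: 30.0
```

{"api": "carry_out", "payload": {"moves": [[-1, 0, 0, 1, 0, 0, 0], [-1, 0, 0, 1, 0, 0, 0], [-1, 0, 0, 1, 0, 0, 0]]}}

```text
time: 9.57
tcp_pos: [0.6182, 0.0917, 0.1286]
tool_rot: [3.141, 0.0, -2.985]
force: [0.2, -0.3, -3.3]
finger_gap: 0.277
grip_force: 30.0
```

{"api": "carry_out", "payload": {"moves": [[-1, 0, 0, 1, 0, 0, 0], [-1, 0, 0, 1, 0, 0, 0], [-1, 0, 0, 0, 0, 0, 0]]}}

```text
time: 9.95
tcp_pos: [0.6181, 0.0917, 0.1265]
tool_rot: [3.141, -0.0, -2.985]
force: [0.3, 0.2, -3.5]
finger_gap: 0.281
grip_force: 30.0
```

{"api": "carry_out", "payload": {"moves": [[-1, 0, 0, 0.7, 0, 0, 0], [-1, 0, 0, 0.7, 0, 0, 0], [-1, 0, 0, 0, 0, 0, 0]]}}

```text
time: 10.32
tcp_pos: [0.6181, 0.0917, 0.1251]
tool_rot: [3.141, -0.0, -2.985]
force: [0.4, 0.1, -4.1]
finger_gap: 0.282
grip_force: 30.0
```

{"api": "carry_out", "payload": {"moves": [[-1, 0, 0, 0.5, 0, 0, 0], [-1, 0, 0, 0.5, 0, 0, 0], [-1, 0, 0, 0, 0, 0, 0]]}}

```text
time: 10.7
tcp_pos: [0.6184, 0.0917, 0.1247]
tool_rot: [-3.142, 0.001, -2.985]
force: [0.5, -0.3, 0.4]
finger_gap: 0.28
grip_force: 30.0
```

{"api": "carry_out", "payload": {"moves": [[-1, 0, 0, 0.5, 0, 0, 0], [-1, 0, 0, 0, 0, 0, 0]]}}

```text
time: 10.95
tcp_pos: [0.6186, 0.0917, 0.1247]
tool_rot: [-3.141, 0.002, -2.985]
force: [-2.0, -0.3, 5.6]
finger_gap: 0.275
grip_force: 30.0
```

{"api": "carry_out", "payload": {"moves": [[-1, 0, 0, 0.6, 0, 0, 0], [-1, 0, 0, 0.5, 0, 0, 0], [-1, 0, 0, 0, 0, 0, 0]]}}

```text
time: 11.32
tcp_pos: [0.6191, 0.0917, 0.1246]
tool_rot: [-3.141, 0.003, -2.985]
force: [-1.8, 0.2, 10.9]
finger_gap: 0.283
grip_force: 30.0
```

{"api": "carry_out", "payload": {"moves": [[-1, 0, 0, 0, 0, 0, 0], [-1, 0, 0, 0, 0, 0, 0]]}}

```text
time: 11.58
tcp_pos: [0.619, 0.0918, 0.1246]
tool_rot: [-3.141, 0.003, -2.985]
force: [-1.6, -0.0, 10.5]
finger_gap: 0.279
grip_force: 30.0
```

~14 N; a little more for 20 N.

{"api": "carry_out", "payload": {"moves": [[-1, 0, 0, 0.5, 0, 0, 0], [-1, 0, 0, 0.5, 0, 0, 0], [-1, 0, 0, 0, 0, 0, 0], [-1, 0, 0, 0, 0, 0, 0], [-1, 0, 0, 0, 0, 0, 0], [-1, 0, 0, 0, 0, 0, 0], [-1, 0, 0, 0, 0, 0, 0]]}}

```text
time: 12.45
tcp_pos: [0.6195, 0.0918, 0.1246]
tool_rot: [-3.141, 0.005, -2.984]
force: [-2.5, -0.3, 15.2]
finger_gap: 0.283
grip_force: 30.0
```

{"api": "carry_out", "payload": {"moves": [[-1, 0, 0, -4, 0, 0, 0], [-1, 0, 0, -20, 0, 0, 0], [-1, 0, 0, -25, 0, 0, 0], [-1, 0, 0, 0, 0, 0, 0], [-1, 0, 0, 0, 0, 0, 0]]}}

```text
time: 13.08
tcp_pos: [0.6173, 0.0917, 0.1689]
tool_rot: [3.141, -0.003, -2.985]
force: [0.2, -0.3, -3.2]
finger_gap: 0.285
grip_force: 30.0
```

```bash
python3 - <<'E'
from h import *
plan([.632,.012,.172],189)
E
```

```text
shift mm [ -2.1 -81.   -3.2] turn deg [ 0.03 -0.15 -0.  ]
```

{"api": "carry_out", "payload": {"moves": [[-1, -0.5, -20, -2, 0, 0, 0], [-1, -0.5, -40, 0, 0, 0, 0], [-1, -0.5, -21, 0, 0, 0, 0], [-1, 0, 0, 0, 0, 0, 0], [-1, 0, 0, 0, 0, 0, 0], [-1, 0, 0, 12, 0, 0, 0], [-1, 0, 0, 8, 0, 0, 0], [-1, 0, 0, 0, 0, 0, 0], [-1, 0, 0, 0, 0, 0, 0]]}}

```text
time: 14.2
tcp_pos: [0.6324, 0.0122, 0.1527]
tool_rot: [3.142, 0.0, -2.984]
force: [-0.1, 0.7, -3.4]
finger_gap: 0.281
grip_force: 30.0
```

{"api": "carry_out", "payload": {"moves": [[-1, 0, 0, 1, 0, 0, 0], [-1, 0, 0, 1, 0, 0, 0], [-1, 0, 0, 1, 0, 0, 0], [-1, 0, 0, 0, 0, 0, 0]]}}

```text
time: 14.7
tcp_pos: [0.6322, 0.0119, 0.1495]
tool_rot: [3.141, -0.0, -2.985]
force: [0.1, -0.3, -3.5]
finger_gap: 0.286
grip_force: 30.0
```

{"api": "carry_out", "payload": {"moves": [[-1, 0, 0, 1, 0, 0, 0], [-1, 0, 0, 1, 0, 0, 0], [-1, 0, 0, 1, 0, 0, 0], [-1, 0, 0, 0, 0, 0, 0]]}}

```text
time: 15.2
tcp_pos: [0.6322, 0.0119, 0.1465]
tool_rot: [3.141, -0.0, -2.985]
force: [0.0, 0.5, -3.6]
finger_gap: 0.282
grip_force: 30.0
```

{"api": "carry_out", "payload": {"moves": [[-1, 0, 0, 0.7, 0, 0, 0], [-1, 0, 0, 0.7, 0, 0, 0], [-1, 0, 0, 0, 0, 0, 0]]}}

```text
time: 15.58
tcp_pos: [0.6324, 0.0119, 0.1456]
tool_rot: [-3.142, 0.001, -2.985]
force: [-1.2, -0.4, -0.6]
finger_gap: 0.277
grip_force: 30.0
```

{"api": "carry_out", "payload": {"moves": [[-1, 0, 0, 0.7, 0, 0, 0], [-1, 0, 0, 0.7, 0, 0, 0], [-1, 0, 0, 0, 0, 0, 0]]}}

```text
time: 15.95
tcp_pos: [0.6329, 0.0119, 0.1444]
tool_rot: [-3.141, 0.002, -2.985]
force: [0.0, -0.1, 3.5]
finger_gap: 0.278
grip_force: 30.0
```

{"api": "carry_out", "payload": {"moves": [[-1, 0, 0, 0.7, 0, 0, 0], [-1, 0, 0, 0.7, 0, 0, 0], [-1, 0, 0, 0, 0, 0, 0]]}}

```text
time: 16.32
tcp_pos: [0.6322, 0.0119, 0.1422]
tool_rot: [3.142, -0.0, -2.985]
force: [-0.3, 0.0, 2.0]
finger_gap: 0.278
grip_force: 30.0
```

{"api": "carry_out", "payload": {"moves": [[-1, 0, 0, 1, 0, 0, 0], [-1, 0, 0, 1, 0, 0, 0], [-1, 0, 0, 1, 0, 0, 0]]}}

```text
time: 16.7
tcp_pos: [0.6322, 0.012, 0.1393]
tool_rot: [3.141, -0.0, -2.985]
force: [-0.2, -0.2, 2.8]
finger_gap: 0.282
grip_force: 30.0
```

{"api": "carry_out", "payload": {"moves": [[-1, 0, 0, 1, 0, 0, 0], [-1, 0, 0, 1, 0, 0, 0], [-1, 0, 0, 1, 0, 0, 0]]}}

```text
time: 17.08
tcp_pos: [0.6323, 0.012, 0.1361]
tool_rot: [3.141, -0.0, -2.985]
force: [0.2, -0.7, -0.3]
finger_gap: 0.281
grip_force: 30.0
```

{"api": "carry_out", "payload": {"moves": [[-1, 0, 0, 1, 0, 0, 0], [-1, 0, 0, 1, 0, 0, 0], [-1, 0, 0, 1, 0, 0, 0]]}}

```text
time: 17.45
tcp_pos: [0.6319, 0.012, 0.1327]
tool_rot: [3.141, -0.001, -2.985]
force: [-0.9, 0.1, -4.0]
finger_gap: 0.279
grip_force: 30.0
```

{"api": "carry_out", "payload": {"moves": [[-1, 0, 0, 1, 0, 0, 0], [-1, 0, 0, 1, 0, 0, 0], [-1, 0, 0, 1, 0, 0, 0]]}}

```text
time: 17.82
tcp_pos: [0.6323, 0.012, 0.1304]
tool_rot: [3.142, 0.0, -2.984]
force: [0.4, 0.2, -3.2]
finger_gap: 0.282
grip_force: 30.0
```

{"api": "carry_out", "payload": {"moves": [[-1, 0, 0, 1, 0, 0, 0], [-1, 0, 0, 1, 0, 0, 0], [-1, 0, 0, 1, 0, 0, 0], [-1, 0, 0, 0, 0, 0, 0]]}}

```text
time: 18.32
tcp_pos: [0.6322, 0.012, 0.1273]
tool_rot: [3.141, -0.0, -2.985]
force: [-0.6, 0.0, -3.8]
finger_gap: 0.279
grip_force: 30.0
```

{"api": "carry_out", "payload": {"moves": [[-1, 0, 0, 1, 0, 0, 0], [-1, 0, 0, 1, 0, 0, 0], [-1, 0, 0, 0.8, 0, 0, 0], [-1, 0, 0, 0.8, 0, 0, 0], [-1, 0, 0, 0, 0, 0, 0]]}}

```text
time: 18.95
tcp_pos: [0.6327, 0.0119, 0.1247]
tool_rot: [-3.141, 0.001, -2.985]
force: [-1.5, -0.7, 3.6]
finger_gap: 0.284
grip_force: 30.0
```

{"api": "carry_out", "payload": {"moves": [[-1, 0, 0, 0.7, 0, 0, 0], [-1, 0, 0, 0.7, 0, 0, 0], [-1, 0, 0, 0, 0, 0, 0]]}}

```text
time: 19.32
tcp_pos: [0.6332, 0.0119, 0.1247]
tool_rot: [-3.141, 0.003, -2.985]
force: [-1.7, -0.1, 9.8]
finger_gap: 0.279
grip_force: 30.0
```

{"api": "carry_out", "payload": {"moves": [[-1, 0, 0, 0.7, 0, 0, 0], [-1, 0, 0, 0.7, 0, 0, 0], [-1, 0, 0, 0, 0, 0, 0], [-1, 0, 0, 0, 0, 0, 0], [-1, 0, 0, 0, 0, 0, 0], [-1, 0, 0, 0, 0, 0, 0], [-1, 0, 0, 0, 0, 0, 0]]}}

```text
time: 20.2
tcp_pos: [0.6338, 0.012, 0.1247]
tool_rot: [-3.14, 0.005, -2.984]
force: [-2.4, 0.8, 16.4]
finger_gap: 0.285
grip_force: 30.0
```

{"api": "carry_out", "payload": {"moves": [[-1, 0, 0, -4, 0, 0, 0], [-1, 0, 0, -20, 0, 0, 0], [-1, 0, 0, -30, 0, 0, 0], [-1, 0, 0, -25, 0, 0, 0], [-1, 0, 0, 0, 0, 0, 0], [-1, 0, 0, 0, 0, 0, 0]]}}

```text
time: 20.95
tcp_pos: [0.6315, 0.012, 0.1981]
tool_rot: [3.141, -0.003, -2.985]
force: [-0.2, -0.0, -4.0]
finger_gap: 0.28
grip_force: 30.0
```

```bash
python3 - <<'E'
from h import *
plan([.429,-.0165,.2],189)
print(bot.sense()["tool_rot"])
E
```

```text
shift mm [204.4   3.5  -1.3] turn deg [ 0.05 -0.16 -0.  ]
[ 3.14074378e+00 -2.83999307e-03 -2.98457149e+00]
```

{"api": "carry_out", "payload": {"moves": [[-1, 35, 0.5, 0, 0, 0, 0], [-1, 45, 1, 0, 0, 0, 0], [-1, 45, 1, 0, 0, 0, 0], [-1, 45, 1, 0, 0, 0, 0], [-1, 25, 0, 0, 0, 0, 0], [-1, 9, 0, 0, 0, 0, 0], [-1, 0, 0, 0, 0, 0, 0], [-1, 0, 0, 0, 0, 0, 0]]}}

```text
time: 21.95
tcp_pos: [0.4312, -0.0165, 0.1998]
tool_rot: [3.141, 0.0, -2.984]
force: [0.2, 0.9, -3.8]
finger_gap: 0.276
grip_force: 30.0
```

{"api": "carry_out", "payload": {"moves": [[-1, 0, 0, 30, 0, 0, 0], [-1, 0, 0, 40, 0, 0, 0], [-1, 0, 0, 25, 0, 0, 0], [-1, 0, 0, 10, 0, 0, 0], [-1, 0, 0, 0, 0, 0, 0], [-1, 0, 0, 0, 0, 0, 0]]}}

```text
time: 22.7
tcp_pos: [0.4313, -0.0167, 0.0959]
tool_rot: [-3.141, 0.002, -2.984]
force: [-0.3, 0.6, -3.8]
finger_gap: 0.281
grip_force: 30.0
```

{"api": "carry_out", "payload": {"moves": [[-1, 0, 0, 5, 0, 0, 0], [-1, 0, 0, 3, 0, 0, 0], [-1, 0, 0, 1.5, 0, 0, 0], [-1, 0, 0, 0.7, 0, 0, 0], [-1, 0, 0, 0.5, 0, 0, 0], [-1, 0, 0, 0, 0, 0, 0], [-1, 0, 0, 0, 0, 0, 0]]}}

```text
time: 23.58
tcp_pos: [0.4306, -0.0165, 0.0846]
tool_rot: [-3.141, 0.001, -2.985]
force: [0.1, 0.6, 1.8]
finger_gap: 0.28
grip_force: 30.0
```

{"api": "carry_out", "payload": {"moves": [[-0.2, 0, 0, 0, 0, 0, 0], [0.3, 0, 0, 0, 0, 0, 0], [1, 0, 0, 0, 0, 0, 0], [1, 0, 0, 0, 0, 0, 0], [1, 0, 0, 0, 0, 0, 0], [1, 0, 0, 0, 0, 0, 0], [1, 0, 0, -20, 0, 0, 0], [1, 0, 0, -50, 0, 0, 0], [1, 0, 0, -60, 0, 0, 0], [1, 0, 0, -60, 0, 0, 0]]}}

```text
time: 24.82
tcp_pos: [0.4298, -0.0164, 0.2762]
tool_rot: [3.141, -0.0, -2.985]
force: [0.7, -0.3, -0.1]
finger_gap: 0.996
grip_force: 0.0
```

{"api": "carry_out", "payload": {"moves": [[1, 0, 30, -10, 0, 0, 0], [1, 0, 50, 0, 0, 0, 0], [1, 0, 50, 0, 0, 0, 0], [1, 0, 50, 0, 0, 0, 0], [1, 0, 50, 0, 0, 0, 0], [1, 0, 0, 0, 0, 0, 0], [1, 0, 0, 0, 0, 0, 0]]}}

```text
time: 25.7
tcp_pos: [0.3942, 0.2103, 0.2842]
tool_rot: [-3.141, -0.0, -2.984]
force: [-0.3, -0.1, -0.5]
finger_gap: 1.0
grip_force: 0.0
```

```bash
python3 - <<'E'
from h import *
print(bot.sense()["time"])
a=save("top","pics/t3.png")["pixels"][160:285,240:375,::-1]
b=save("scene","pics/s3.png")["pixels"][175:255,260:400,::-1]
a=cv2.resize(a,(400,370),interpolation=cv2.INTER_CUBIC);b=cv2.resize(b,(400,229),interpolation=cv2.INTER_CUBIC)
cv2.imwrite("pics/f.png",np.vstack([a,b]))
E
```

```text
25.7
```

View pics/f.png

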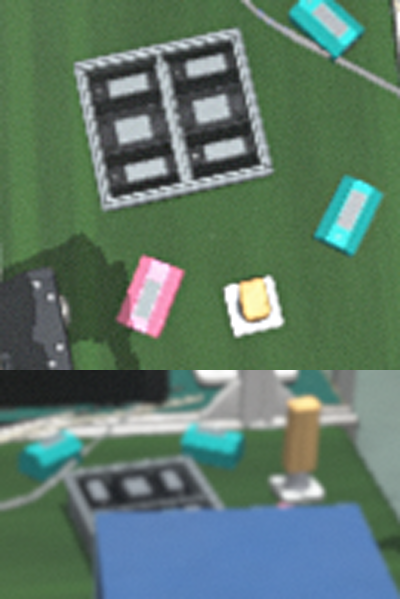

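The picture shows all six bricks level in the tote (proud labels now at (133,130) and (211,110)). The tamper stands upright at (254,304), clear of the tote. The surroundings look unmoved, so I'm handing the job in.

```bash
python3 -c "
from cell import bot
print(bot.sign_off())"
```

```text
the job is handed in; nothing more can be done
None
```

I pressed both proud bricks down level with about 19–20 N, stood the tamper upright on the bench clear of the tote, and handed the job in at about 26 s; no verdict was returned.

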